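# Move the hanging bottle caddy to the other hook stand

### The arm

A 6-joint arm with a two-finger parallel gripper is mounted at the origin on a cart in front of the work surface, level with it; the furniture and walls round the work are solid. World frame = base frame: x ahead of the robot, y to its left, z up, the work surface at z = 0. Lengths are in m, angles in degrees, forces in N, time in s.
With the tool pointing down it reaches from about 0.4 to 0.825 m from the base axis. Payload 7 kg.
Tool frame: the origin (TCP) lies midway between the tips of the shut fingers; the grasp point (between the pads) lies 19 mm behind it; z points along the fingers, y is the line along which they close (so a half turn about z gives the same grasp; the last joint's range is limited). The gripper opens to 88 mm and grips with 3 to 60 N. Pads are 19 mm wide; open, the fingers measure 130 mm over their backs; the gripper's body (78 mm by 193 mm) begins 47 mm behind the grasp point.
Start: joints at [92.195, 20.546, 0.682, 0, -70.136, -16.507], TCP at [0.167, 0.654, 0.227] pointing down, gripper open.
Joint ranges: [-176.03, 176.03], [-82.01, 121.73], [-58.28, 71.71], [-173.87, 95.51], [-174.79, -0.11], [-173.66, 173.66]. Speed limits (degrees/s): [136.94, 136.94, 172.46, 180, 180, 180].

### API

Orientations are given as [roll, pitch, yaw] about the fixed x, y, z axes, in that order (R = Rz(yaw) Ry(pitch) Rx(roll)).
In Python, from plant import telemetry, viewer, workorder gives the robot as it stands. The module is installed in compiled form; this text tells all that it offers.
- The arm moves only by the tool carry_out, never from a script. Its argument "rows" is a list of rows, each a list of 6 numbers: the shift along the tool's x, y, z in m, then the turn, a rotation vector about the tool's x, y, z in rad. In form: [[tx, ty, tz, ax, ay, az], ...]. A call has 1 to 8 rows; each row is the pose to reach, as a shift and turn from the pose commanded when the call began, along the tool's axes at that moment; what a row does not reach only later rows make up. A row lasts 1/8 s, in which the tool goes at most 62.5 mm and 10.7 degrees, less where a joint would pass 70% of its speed; a pose out of reach is approached as far as the arm can. A call with a gripper value outside its range is refused whole. "grip" is the gripper's target within -1 to 1 (fully open at 1, half-way at 0, shut at -1), set as the call begins (left out, the last holds). The fingers move at their own pace and stop on an object; the grip force is fixed at half the most. Time passes only in rows, so rows that repeat a pose let the fingers close. It gives the time, the measured TCP pose, the force, the opening and the grip force at its end, in the units of the state.
- telemetry.get_obs(): the state, without advancing time (a new reading comes with each control period).
- viewer.snapshot(name): name is "scene" or "top" or "wrist"; returns the picture (400x640x3 uint8, red, green, blue); there is no depth.
- viewer.camera_info(name): a dict with "intrinsics" (3x3 intrinsics, pixels), "extrinsics" (4x4, takes a point from camera to world coordinates); the wrist camera has in their place "tool_from_camera" (4x4, takes a point from camera to tool coordinates, whose origin is the TCP and whose axes are the flange's). Camera axes: x right, y down, z forward; pixel columns grow to the right and rows downward; lengths in m; the calibration is good to about 2 mm. A picture is of the moment at which its call begins: read the wrist's pose just before it. camera_info takes no time and is no camera call.
- workorder.close_job(): hands the job in; it is judged then, once.
The state is a dict: "clock": time; "joint_pos": joint angles; "qvel": joint speeds; "tau": joint torques, N m; "tool_pos": TCP position; "orientation": TCP orientation; "force": force on the tool from outside, world axes, zero at the start; "moment": the same for the moment, N m; "opening": finger opening in m; "gripper_force": force on a finger pad.
Only numpy, scipy, OpenCV 4.12 (cv2) and the standard library are available. Lean on these libraries where they do the work, as an engineer would, in place of code of your own. Each camera call takes 0.05 s, during which the arm holds its last target. There are 200 camera calls.

### The job

Lift the hanging bottle caddy off its hook stand and hang it on the other, empty stand without setting it down, keeping it level so that both bottles stay standing in it. Lower it gently onto the new bar and feel along the bar with light pressure for the notch, so that the caddy's cross pin drops fully into it; then let go and leave it hanging still. Never press on the stands with more than 30 N, and leave the other things on the desk where they are.

Things in the scene. Friction and masses are not known exactly. Their poses are not given: they have to be found in the camera images.
- caddy: hanging caddy 36 (x) x 75 (y) x 202 (z) mm, 0.2 to 0.4 kg loaded; origin: centre of its underside, z up. White two-cell basket (floor 3 mm, 40 mm high) with 2 bottles (tops 81 mm up); steel straps at y = +-36 mm (inner faces +-34) up to a cross pin, a beam and a grip tab. A bar passes between the straps, under the pin, over the bottles, so it goes on and off only over a bar's free end.
- caddy_pin (a point): centre of the round cross pin (8 mm diameter, along the caddy's y), 140 mm above its underside; axes as the caddy's. Above it, from 6.5 to 12.5 mm over the pin's centre, is the beam, 14 mm wide in x
- caddy_tab (a point): grasp point on the grip tab, 40 mm above the pin's centre; the tab is 12 mm thick in x (grip it from above, across x), 32 mm wide in y and stands from 12 to 62 mm above the pin's centre
- stand_a: fixed hook stand on which the caddy hangs at the start, the pin in its notch (it may be the left or the right stand); built like stand_b, axes alike. Grey base plate 130 x 100 x 10 mm; origin on the desk at the axis of its round column, z up, bar towards -x. Head on the column 30 mm square, 2 mm higher than the bar
- stand_b: the empty fixed hook stand; origin on the desk at its column's axis. Steel bar along its -x: 16 to 20 mm wide (y), 19 mm deep, top 205 mm above the desk, ending 128 mm from the axis in a lip. A sleeve on the bar has a notch across it, 9 mm deep, 12.4 mm wide (17 at the mouth), its middle anywhere from 45 to 77 mm from the axis: no reading tells where, so feel for it (or look)
- stand_b_bar (a point): point on stand_b's column axis at the height of the bar's top; the bar runs along -x from here. The bar's top is flat within 0.5 mm on both sides of the notch, out to 122 mm; always plain from 88 to 122 mm. A pin resting on it has its centre 4 mm above the top; fully in the notch, 5 mm below
- stand_a_bar (a point): the same point on stand_a (bar's top 205 mm above the desk, same lip); its notch is alike
- stand_b_lip (a point): middle of the upper edge of the upturned lip at the free end of stand_b's bar: 125 mm from the column's axis, 6 mm thick, 8 mm above the bar's top
- bottle_1: white dropper bottle, 27 mm diameter, 78 mm tall, standing in the caddy's cell at -y; origin at its underside, z up
- bottle_2: the same, in the cell at +y
- tape_roll: bystander: roll of tape lying flat, 74 mm diameter, 19 mm high
- petri_dish: bystander: petri dish, 90 mm diameter, 14 mm high
- sharps_pot: bystander: orange pot, 84 mm diameter, 88 mm high

How it is judged:
By the outcome, as a careful person would: the job done as asked, in the order asked, and still so for the second after the job is handed in, with the robot touching nothing.
It also fails if it takes over 61 s, if anything falls off the work surface, if the arm or the gripper's body presses on something with over 40 N, if the wrist force passes 120 N, or if a joint passes its speed limit or range.

## Working session

There is one attempt and no reset: what is moved stays moved. The work goes in short steps, Python scripts to look and compute and a tool call to move; the robot and the scene stay as the last step left them, time stands still between calls to the robot, and variables do not carry over. Pictures are saved under pics/ and viewed, at most 10 in all, crops included, and the job is handed in when it is done.

Besides the shell and the picture viewer there is one more tool, called after "Call:" in YAML: its name, and indented under it one key for each argument. carry_out: Moves the arm, as the interface text tells. Its arguments: {"type":"object","properties":{"rows":{"type":"array"},"grip":{"type":"number"}},"required":["rows"]}

```bash
mkdir -p pics
cat > h.py <<'E'
import numpy as np, cv2
from plant import telemetry, viewer, workorder
from scipy.spatial.transform import Rotation as R
def tcp():
    o=telemetry.get_obs(); T=np.eye(4)
    T[:3,:3]=R.from_euler('xyz',o['orientation'],degrees=True).as_matrix(); T[:3,3]=o['tool_pos']; return T
def snap(n,f):
    T=tcp(); im=viewer.snapshot(n); cv2.imwrite('pics/'+f,im[:,:,::-1]); np.save('pics/'+f+'.npy',T); return im
def cam(n,f=None):
    c=viewer.camera_info(n); K=np.array(c['intrinsics'])
    E=np.array(c['extrinsics']) if 'extrinsics' in c else (np.load('pics/'+f+'.npy') if f else tcp())@np.array(c['tool_from_camera'])
    return K,E
def plane(n,uv,z,f=None,ax=2):
    K,E=cam(n,f); d=E[:3,:3]@np.linalg.solve(K,[uv[0],uv[1],1]); t=(z-E[ax,3])/d[ax]; return E[:3,3]+t*d
def proj(n,p,f=None):
    K,E=cam(n,f); q=np.linalg.inv(E)@np.append(p,1); q=K@q[:3]; return q[:2]/q[2]
E
python3 - <<'E'
from h import *
o=telemetry.get_obs(); print(o)
for n in('scene','top'): snap(n,n+'0.png'); print(cam(n))
E
```

```text
{'clock': 0.0, 'joint_pos': array([ 9.21933657e+01,  2.05922568e+01,  6.32395602e-01, -2.03125094e-02,
       -7.01321151e+01, -1.65052317e+01]), 'qvel': array([ 0.09449636, -0.05369854, -0.05140749,  0.05187709, -0.03655514,
       -0.11615136]), 'tau': array([-3.68823848e-04, -5.82715237e+01,  2.93048286e+01,  6.99703574e+00,
        6.96582603e-03, -1.65651168e-04]), 'tool_pos': array([0.1667824 , 0.65357619, 0.2256023 ]), 'orientation': array([ 1.79906388e+02, -7.82539485e-03, -1.43187782e+01]), 'force': array([-0.11547749, -0.10173495,  0.52996243]), 'moment': array([0.03067999, 0.01704274, 0.03933373]), 'gripper_force': 0.0, 'opening': 0.08763313517121217}
(array([[427.31897822,   0.        , 312.23651085],
       [  0.        , 427.31897822, 196.96864885],
       [  0.        ,   0.        ,   1.        ]]), array([[ 0.83162417, -0.42204983,  0.36093653,  0.13504651],
       [-0.5550306 , -0.61002006,  0.56552326, -0.48556251],
       [-0.01850047, -0.67063363, -0.741558  ,  0.90519492],
       [ 0.        ,  0.        ,  0.        ,  1.        ]]))
(array([[430.72995436,   0.        , 312.0847238 ],
       [  0.        , 430.72995436, 202.71590421],
       [  0.        ,   0.        ,   1.        ]]), array([[ 0.00523111, -0.99790832,  0.0644331 ,  0.38235401],
       [-0.99996933, -0.00484453,  0.00615451,  0.07425019],
       [-0.00582949, -0.06446332, -0.99790305,  1.41273091],
       [ 0.        ,  0.        ,  0.        ,  1.        ]]))
```

View pics/scene0.png

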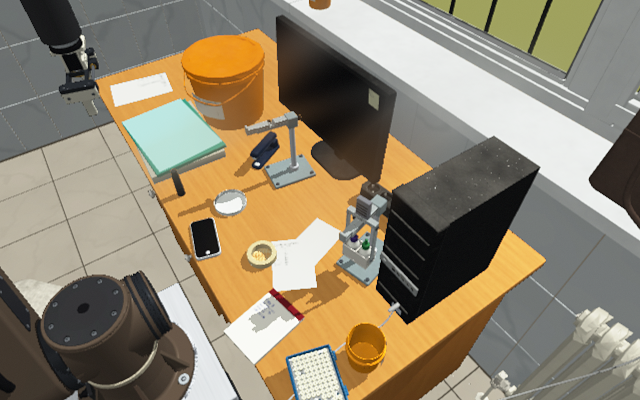

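View pics/top0.png

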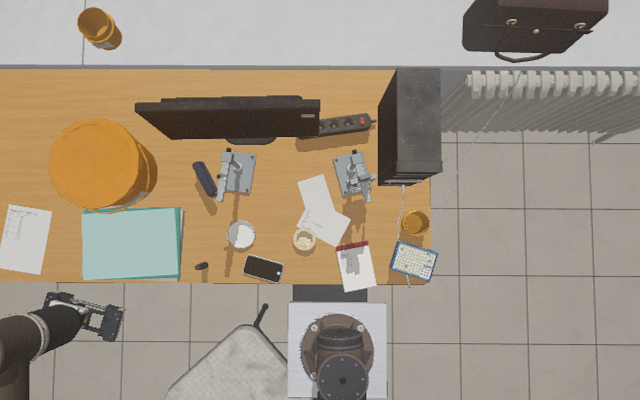

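Run:
```python
import cv2,numpy as np
t=cv2.imread('pics/top0.png'); s=cv2.imread('pics/scene0.png')
a=cv2.resize(t[140:215,190:290],None,fx=4,fy=4,interpolation=2); b=cv2.resize(t[140:215,310:410],None,fx=4,fy=4,interpolation=2)
c=cv2.resize(s[95:195,240:340],None,fx=3,fy=3,interpolation=2);d=cv2.resize(s[175:290,320:420],None,fx=3,fy=3,interpolation=2)[:300]
m=np.hstack([a,b]); n=np.hstack([c,d]); n=np.hstack([n,np.zeros((300,200,3),np.uint8)])
cv2.imwrite('pics/crop0.png',np.vstack([m,n]))
```

```text
(no output)
```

View pics/crop0.png

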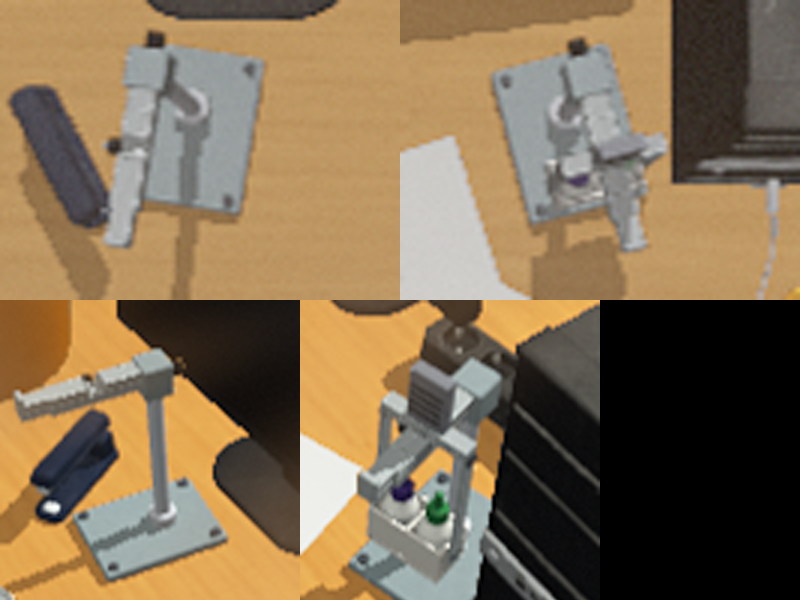

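Run:
```python
from h import *
f=lambda x,y,ox:(x/4+ox,y/4+140)
for nm,pts in {'B':[(147,66,190,.207),(120,240,190,.213),(138,50,190,.01),(262,62,190,.01),(238,212,190,.01),(133,203,190,.01),(195,108,190,.01),(115,146,190,.2)],
 'A':[(192,70,310,.207),(232,245,310,.213),(92,72,310,.01),(206,46,310,.01),(138,222,310,.01),(168,110,310,.01),(220,148,310,.24),(180,165,310,.21),(252,150,310,.21)]}.items():
  for x,y,o,z in pts: print(nm,(x,y),plane('top',f(x,y,o),z).round(4))
g=lambda x,y,ox,oy:(x/3+ox,y/3+oy)
print('scene B head',plane('scene',g(152,58,240,95),.207).round(4),'lip',plane('scene',g(20,97,240,95),.213).round(4),'knob',plane('scene',g(88,80,240,95),.205).round(4))
print('scene A lip',plane('scene',g(70,178,320,175),.213).round(4),'tab top',plane('scene',g(134,70,320,175),.262).round(4))
c=viewer.camera_info('wrist');print(c)
for p in((.67,-.03,.01),(.6,-.03,.01)):print(p)
# case corners
print('case',plane('top',(379,185),0).round(3),plane('top',(379,185),.3).round(3))
```

```text
B (147, 66) [0.59   0.3237 0.207 ]
B (120, 240) [0.4662 0.3391 0.213 ]
B (138, 50) [0.6372 0.3721 0.01  ]
B (262, 62) [0.6277 0.2698 0.01  ]
B (238, 212) [0.5038 0.2878 0.01  ]
B (133, 203) [0.5108 0.3739 0.01  ]
B (195, 108) [0.5893 0.3244 0.01  ]
B (115, 146) [0.5339 0.3468 0.2   ]
A (192, 70) [ 0.5887 -0.0472  0.207 ]
A (232, 245) [ 0.4647 -0.0743  0.213 ]
A (92, 72) [0.6204 0.015  0.01  ]
A (206, 46) [ 0.6424 -0.0786  0.01  ]
A (138, 222) [ 0.4971 -0.0228  0.01  ]
A (168, 110) [ 0.5893 -0.0474  0.01  ]
A (220, 148) [ 0.5293 -0.063   0.24  ]
A (180, 165) [ 0.5209 -0.0384  0.21  ]
A (252, 150) [ 0.5318 -0.0889  0.21  ]
scene B head [0.5928 0.3276 0.207 ] lip [0.4673 0.3393 0.213 ] knob [0.5314 0.3354 0.205 ]
scene A lip [ 0.4671 -0.0781  0.213 ] tab top [ 0.5331 -0.0584  0.262 ]
{'intrinsics': array([[290.30053177,   0.        , 320.02014314],
       [  0.        , 290.30053177, 201.99870236],
       [  0.        ,   0.        ,   1.        ]]), 'tool_from_camera': array([[ 2.38462192e-04, -9.52159180e-01, -3.05602420e-01,
         8.40323969e-02],
       [ 9.99999906e-01,  3.37543306e-04, -2.71374773e-04,
        -6.49191573e-04],
       [ 3.61546032e-04, -3.05602327e-01,  9.52159171e-01,
        -1.59023836e-01],
       [ 0.00000000e+00,  0.00000000e+00,  0.00000000e+00,
         1.00000000e+00]])}
(0.67, -0.03, 0.01)
(0.6, -0.03, 0.01)
case [ 0.533 -0.137  0.   ] [ 0.501 -0.092  0.3  ]
```

Run:
```python
from h import *
def tri(a,b):
  A=[];c=[]
  for n,uv in(('top',a),('scene',b)):
    K,E=cam(n); P=K@np.linalg.inv(E)[:3]
    A+= [uv[0]*P[2]-P[0],uv[1]*P[2]-P[1]]
  A=np.array(A); x=np.linalg.lstsq(A[:,:3],-A[:,3],rcond=None)[0]; return x.round(3),proj('top',x).round(1),proj('scene',x).round(1)
print(tri((397,173.7),(388,190)))
print(tri((438,172),(408,240)))
for z in(0,.1,.2,.3,.35,.4): print(z,proj('top',(.533,-.137,z)).round(1),proj('scene',(.533,-.137,z)).round(1))
```

```text
(array([ 0.523, -0.128,  0.355]), array([396.8, 174. ]), array([388.6, 189.9]))
(array([ 0.513, -0.225,  0.33 ]), array([433.5, 179.2]), array([420.9, 237.3]))
0 [379. 185.] [377.4 292.6]
0.1 [383.9 181.6] [381.7 269.6]
0.2 [389.5 177.6] [386.7 242.7]
0.3 [396.2 172.8] [392.7 210.6]
0.35 [400.  170.2] [396.1 192.3]
0.4 [404.2 167.2] [399.9 172. ]
```

Call:
carry_out:
  rows:
    - [0, 0, -0.04, 0, 0, 0]
    - [0, 0, -0.09, 0, 0, 0]
    - [0, 0, -0.14, 0, 0, 0.1]
    - [0, 0, -0.18, 0, 0, 0.1]
  grip: 1

```text
clock: 0.6
tool_pos: [0.1669, 0.6539, 0.4086]
orientation: [-179.9, 0.0, -20.1]
force: [0.3, 0.3, 0.4]
opening: 0.0875
gripper_force: 0.0
```

Run:
```python
from h import *
o=telemetry.get_obs(); print(o['clock'],o['joint_pos'],o['tool_pos'],o['orientation'])
```

```text
0.6 [ 9.21944386e+01  1.77437469e+01  1.95742436e+01  6.13689022e-03
 -9.17777172e+01 -2.23173777e+01] [0.16692352 0.65392604 0.40856969] [-1.79948845e+02  1.43680176e-02 -2.01231258e+01]
```

```bash
cat >> h.py <<'E'
def rel(p,yaw,T=None):
    T=tcp() if T is None else T
    G=np.eye(4); G[:3,:3]=R.from_euler('xyz',[180,0,yaw],degrees=True).as_matrix(); G[:3,3]=p
    D=np.linalg.inv(T)@G; print(np.r_[D[:3,3],R.from_matrix(D[:3,:3]).as_rotvec()].round(4).tolist())
E
python3 - <<'E'
from h import *
rel((.53,.332,.31),-96.8)
E
```

```text
[0.4517, 0.1774, 0.0983, -0.0006, 0.0008, 1.3383]
```

Call:
carry_out:
  rows:
    - [0.452, 0.177, 0.098, 0, 0, 1.338]
    - [0.452, 0.177, 0.098, 0, 0, 1.338]
    - [0.452, 0.177, 0.098, 0, 0, 1.338]
    - [0.452, 0.177, 0.098, 0, 0, 1.338]
    - [0.452, 0.177, 0.098, 0, 0, 1.338]
    - [0.452, 0.177, 0.098, 0, 0, 1.338]
    - [0.452, 0.177, 0.098, 0, 0, 1.338]
    - [0.452, 0.177, 0.098, 0, 0, 1.338]

```text
clock: 1.6
tool_pos: [0.532, 0.3311, 0.3078]
orientation: [180.0, -0.0, -96.9]
force: [1.2, 0.7, -0.1]
opening: 0.0877
gripper_force: 0.0
```

Call:
carry_out:
  rows:
    - [0, 0, 0, 0, 0, 0]
    - [0, 0, 0, 0, 0, 0]

```text
clock: 1.85
tool_pos: [0.5309, 0.3326, 0.3082]
orientation: [180.0, -0.0, -96.8]
force: [-0.1, 0.1, 0.2]
opening: 0.0877
gripper_force: 0.0
```

Run:
```python
from h import *
snap('wrist','w1.png'); o=telemetry.get_obs(); print(o['clock'],o['joint_pos'].round(1),o['force'])
```

```text
1.9 [ 50.   13.8   1.7  -0.  -78.  -56.6] [-0.1431643  -0.63584193 -0.180394  ]
```

View pics/w1.png

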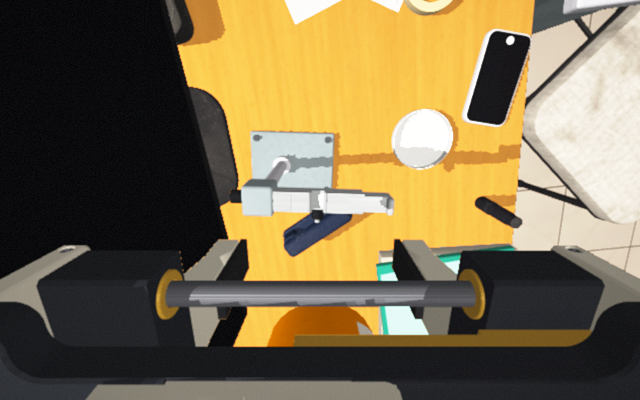

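Run:
```python
from h import *
im=cv2.imread('pics/w1.png'); cv2.imwrite('pics/w1c.png',cv2.resize(im[170:235,230:405],None,fx=4.5,fy=4.5,interpolation=2))
```

```text
(no output)
```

View pics/w1c.png

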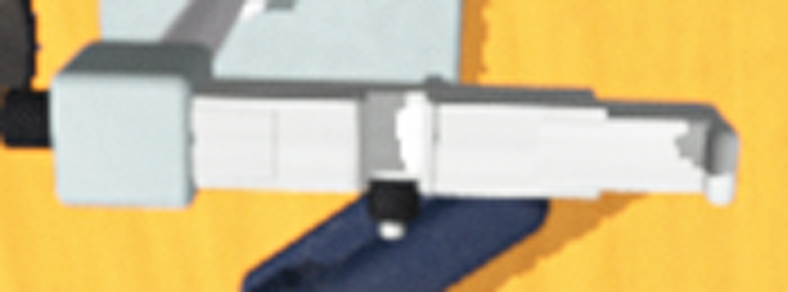

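Run:
```python
from h import *
q=lambda x,y,z:plane('wrist',(x/4.5+230-.4,y/4.5+170-.4),z,'w1.png')
h=q(122,138,.207);a=q(230,143.5,.205);b=q(590,150.5,.205);l=q(720,163,.213);n=q(397,147,.205);m1=q(360,147,.205);m2=q(434,147,.205)
for k in(h,a,b,l,n,m1,m2):print(k.round(4), round(np.hypot(*(k-h)[:2])*1000,1))
d=a-b;print(np.degrees(np.arctan2(d[1],d[0])));d=h-l;print(np.degrees(np.arctan2(d[1],d[0])))
# gripper pos
print(tcp()[:3,3])
rel((.52,-.063,.33),-77)
```

```text
[0.5907 0.3247 0.207 ] 0.0
[0.5688 0.3291 0.205 ] 22.3
[0.4936 0.3396 0.205 ] 98.2
[0.4681 0.3427 0.213 ] 123.9
[0.534 0.334 0.205] 57.5
[0.5417 0.3331 0.205 ] 49.7
[0.5262 0.3349 0.205 ] 65.3
-7.898893852128303
-8.343507353605743
[0.53053827 0.3331996  0.30855295]
[0.3947, -0.0356, -0.0215, 0.0001, 0.0001, -0.3435]
```

Call:
carry_out:
  rows:
    - [0.395, -0.035, -0.02, 0, 0, -0.344]
    - [0.395, -0.035, -0.02, 0, 0, -0.344]
    - [0.395, -0.035, -0.02, 0, 0, -0.344]
    - [0.395, -0.035, -0.02, 0, 0, -0.344]
    - [0.395, -0.035, -0.02, 0, 0, -0.344]
    - [0.395, -0.035, -0.02, 0, 0, -0.344]
    - [0.395, -0.035, -0.02, 0, 0, -0.344]
    - [0.395, -0.035, -0.02, 0, 0, -0.344]

```text
clock: 2.9
tool_pos: [0.5194, -0.0637, 0.3292]
orientation: [-179.9, 0.0, -77.0]
force: [-0.3, 1.7, 0.0]
opening: 0.0878
gripper_force: 0.0
```

Call:
carry_out:
  rows:
    - [0, 0, 0, 0, 0, 0]
    - [0, 0, 0, 0, 0, 0]

```text
clock: 3.15
tool_pos: [0.5196, -0.0622, 0.3286]
orientation: [-180.0, 0.0, -76.9]
force: [-0.1, 0.1, -0.3]
opening: 0.0878
gripper_force: 0.0
```

Run:
```python
from h import *
im=snap('wrist','w2.png')[:,:,::-1]; o=telemetry.get_obs(); print(o['clock'],o['joint_pos'].round(1),o['force'],o['tool_pos'],o['orientation'])
cv2.imwrite('pics/w2c.png',cv2.resize(im[110:270,210:450],None,fx=3,fy=3,interpolation=2))
```

```text
3.2 [ 14.7   3.1  -8.4  -0.  -78.4  -1.5] [ 0.84342794 -0.26296996 -0.52567924] [ 0.519634   -0.06233856  0.32859133] [-1.79995016e+02  3.50356931e-03 -7.68857818e+01]
```

View pics/w2c.png

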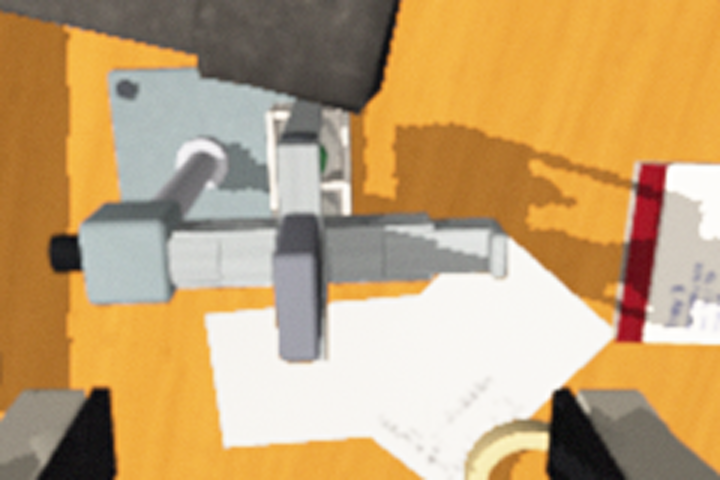

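Run:
```python
from h import *
q=lambda x,y,z:plane('wrist',(x/3+210-.3,y/3+110-.3),z,'w2.png')
h=q(127,254,.207);t=q(299,298,.262);l=q(499,252,.213);s=q(220,252,.205);r=q(460,252,.205)
for k in(h,t,l,s,r):print(k.round(4), round(np.hypot(*(k-h)[:2])*1000,1))
for d in(h-l,h-t,s-r):print(np.degrees(np.arctan2(d[1],d[0])))
e=q(275,240,.262)-q(281,360,.262);f=q(322,240,.262)-q(320,360,.262);print([np.degrees(np.arctan2(k[1],k[0])) for k in(e,f)])
```

```text
[ 0.5875 -0.0472  0.207 ] 0.0
[ 0.5301 -0.0643  0.262 ] 59.9
[ 0.4677 -0.0778  0.213 ] 123.7
[ 0.5574 -0.0544  0.205 ] 31.0
[ 0.4784 -0.0729  0.205 ] 112.1
14.28712001817525
16.55966624413197
13.154773097649056
[np.float64(-75.22897066210992), np.float64(-77.96616027048283)]
```

Run:
```python
from h import *
rel((.530,-.0628,.227),-76.6)
```

```text
[0.0028, -0.01, 0.1016, -0.0001, 0.0001, -0.005]
```

Call:
carry_out:
  rows:
    - [0.003, -0.01, 0.02, 0, 0, -0.005]
    - [0.003, -0.01, 0.04, 0, 0, -0.005]
    - [0.003, -0.01, 0.06, 0, 0, -0.005]
    - [0.003, -0.01, 0.08, 0, 0, -0.005]
    - [0.003, -0.01, 0.095, 0, 0, -0.005]
    - [0.003, -0.01, 0.1015, 0, 0, -0.005]
    - [0.003, -0.01, 0.1015, 0, 0, -0.005]

```text
clock: 4.08
tool_pos: [0.53, -0.0641, 0.227]
orientation: [180.0, -0.0, -76.7]
force: [0.1, -0.4, 0.5]
opening: 0.0878
gripper_force: 0.0
```

Call:
carry_out:
  rows:
    - [0, 0, 0, 0, 0, 0]
    - [0, 0, 0, 0, 0, 0]
  grip: -0.5

```text
clock: 4.32
tool_pos: [0.5302, -0.0642, 0.2277]
orientation: [-179.9, -0.0, -76.7]
force: [0.3, -1.2, 0.2]
opening: 0.0732
gripper_force: 0.0
```

Run:
```python
from h import *
im=snap('wrist','w3.png')[:,:,::-1]; o=telemetry.get_obs(); print(o['clock'],o['force'],o['moment'],o['tool_pos'],o['orientation'],o['opening'])
cv2.imwrite('pics/w3c.png',im[60:400,100:540])
```

```text
4.375 [-0.13694486 -0.27947533  0.37993927] [ 0.11371384 -0.06735228  0.01760844] [ 0.53017196 -0.06421857  0.22759713] [-1.79945496e+02 -3.55105660e-03 -7.67114131e+01] 0.06874568921779439
```

View pics/w3c.png

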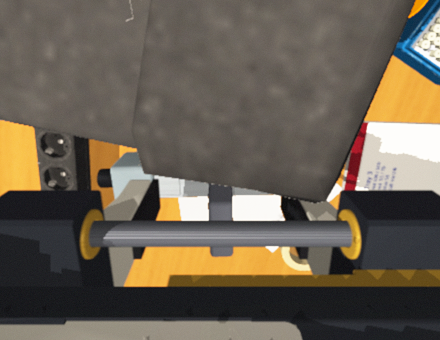

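Call:
carry_out:
  rows:
    - [0, 0, 0, 0, 0, 0]
    - [0, 0, 0, 0, 0, 0]
    - [0, 0, 0, 0, 0, 0]
    - [0, 0, 0, 0, 0, 0]
    - [0, 0, 0, 0, 0, 0]
    - [0, 0, 0, 0, 0, 0]
    - [0, 0, 0, 0, 0, 0]
    - [0, 0, 0, 0, 0, 0]
  grip: -1

```text
clock: 5.38
tool_pos: [0.5299, -0.0642, 0.227]
orientation: [180.0, 0.0, -76.7]
force: [0.4, 0.7, 0.2]
opening: 0.0118
gripper_force: 29.9
```

Run:
```python
from h import *
o=telemetry.get_obs(); print(o['clock'],o['force'],o['moment'],o['tool_pos'],o['orientation'],o['opening'],o['gripper_force'])
```

```text
5.375 [0.40427296 0.67377581 0.24279039] [ 0.11588846 -0.08757502 -0.01450803] [ 0.52990798 -0.06419541  0.22703638] [ 1.79998851e+02  2.32038246e-04 -7.67046816e+01] 0.011756856627689242 29.93017941713333
```

Call:
carry_out:
  rows:
    - [0, 0, -0.003, 0, 0, 0]
    - [0, 0, -0.008, 0, 0, 0]
    - [0, 0, -0.014, 0, 0, 0]
    - [0, 0, -0.02, 0, 0, 0]
    - [0, 0, -0.025, 0, 0, 0]
    - [0, 0, -0.028, 0, 0, 0]
    - [0, 0, -0.028, 0, 0, 0]
    - [0, 0, -0.028, 0, 0, 0]

```text
clock: 6.38
tool_pos: [0.5298, -0.0642, 0.2548]
orientation: [180.0, 0.0, -76.7]
force: [-0.3, 1.0, -3.5]
opening: 0.0117
gripper_force: 29.9
```

Run:
```python
from h import *
o=telemetry.get_obs(); print(o['clock'],o['force'],o['moment'],o['tool_pos'],o['orientation'],o['opening'],o['gripper_force'])
d=np.array([np.cos(np.radians(13.4)),np.sin(np.radians(13.4)),0])
rel(np.array([.5885,-.0475,.255])-.17*d,-76.7)
im=snap('scene','s4.png')[:,:,::-1]; cv2.imwrite('pics/s4c.png',cv2.resize(im[150:300,300:440],None,fx=4,fy=4,interpolation=2))
```

```text
6.375 [-0.339397    1.00550391 -3.54264958] [ 0.07187835 -0.03183627  0.0152122 ] [ 0.52975967 -0.06419949  0.25483281] [ 1.79977376e+02  6.61125940e-03 -7.67081072e+01] 0.011748642228254969 29.93006855249405
[-0.0024, 0.109, -0.0001, 0.0004, 0.0001, -0.0001]
```

View pics/s4c.png

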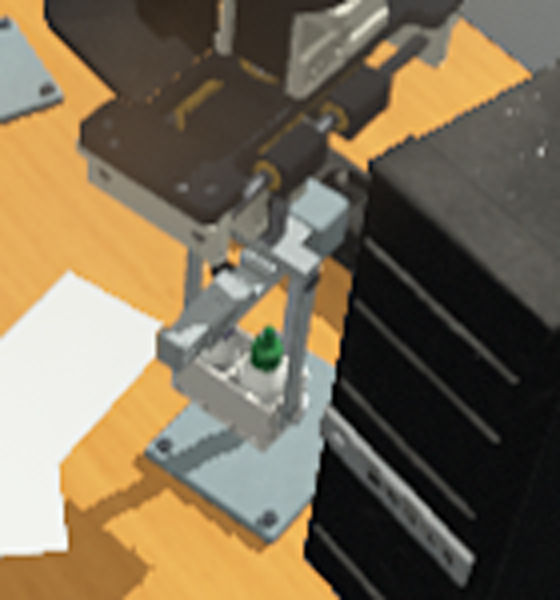

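Call:
carry_out:
  rows:
    - [-0.0, 0.003, 0, 0, 0, 0]
    - [-0.001, 0.01, 0, 0, 0, 0]
    - [-0.001, 0.022, 0, 0, 0, 0]
    - [-0.001, 0.037, 0, 0, 0, 0]
    - [-0.002, 0.053, 0, 0, 0, 0]
    - [-0.002, 0.069, 0, 0, 0, 0]
    - [-0.002, 0.083, 0, 0, 0, 0]
    - [-0.002, 0.094, 0, 0, 0, 0]

```text
clock: 7.42
tool_pos: [0.437, -0.0841, 0.2553]
orientation: [-180.0, -0.0, -76.7]
force: [1.1, -0.5, -3.2]
opening: 0.0119
gripper_force: 29.9
```

Call:
carry_out:
  rows:
    - [0, 0.008, 0, 0, 0, 0]
    - [0, 0.013, 0, 0, 0, 0]
    - [0, 0.015, 0, 0, 0, 0]
    - [0, 0.015, 0, 0, 0, 0]

```text
clock: 7.92
tool_pos: [0.4235, -0.0873, 0.255]
orientation: [-180.0, -0.0, -76.7]
force: [0.8, 0.8, -3.0]
opening: 0.0117
gripper_force: 29.9
```

Run:
```python
from h import *
o=telemetry.get_obs(); print(o['clock'],o['force'],o['joint_pos'].round(1),o['tool_pos'],o['orientation'])
a=np.radians(-7.6); d=np.array([np.cos(a),np.sin(a),0])
rel(np.array([.5905,.3255,.257])-.172*d,-97.6)
```

```text
7.925 [ 0.84997565  0.82414819 -3.01735535] [ 14.7  -4.3 -25.3   0.  -69.1  -1.4] [ 0.42353727 -0.08731205  0.25504009] [-1.79998888e+02 -2.51306669e-03 -7.67057888e+01]
[-0.4247, -0.0967, -0.002, -0.0, -0.0, 0.3647]
```

Call:
carry_out:
  rows:
    - [-0.004, -0.001, 0, 0, 0, 0.004]
    - [-0.013, -0.003, 0, 0, 0, 0.012]
    - [-0.026, -0.006, 0, 0, 0, 0.023]
    - [-0.043, -0.01, 0, 0, 0, 0.037]
    - [-0.065, -0.015, 0, 0, 0, 0.055]
    - [-0.09, -0.021, -0.001, 0, 0, 0.076]
    - [-0.116, -0.026, -0.001, 0, 0, 0.098]
    - [-0.142, -0.032, -0.001, 0, 0, 0.12]

```text
clock: 8.93
tool_pos: [0.4217, 0.0597, 0.2561]
orientation: [-180.0, 0.0, -83.6]
force: [0.6, -0.1, -3.5]
opening: 0.0119
gripper_force: 29.9
```

Run:
```python
from h import *
a=np.radians(-7.6); d=np.array([np.cos(a),np.sin(a),0])
rel(np.array([.5905,.3255,.257])-.172*d,-97.6)
```

```text
[-0.287, -0.0304, -0.0009, -0.0001, 0.0001, 0.2439]
```

Call:
carry_out:
  rows:
    - [-0.026, -0.003, 0, 0, 0, 0.022]
    - [-0.053, -0.006, 0, 0, 0, 0.045]
    - [-0.081, -0.009, 0, 0, 0, 0.069]
    - [-0.109, -0.012, 0, 0, 0, 0.093]
    - [-0.137, -0.015, 0, 0, 0, 0.117]
    - [-0.165, -0.018, -0.001, 0, 0, 0.141]
    - [-0.192, -0.02, -0.001, 0, 0, 0.164]
    - [-0.216, -0.023, -0.001, 0, 0, 0.185]

```text
clock: 9.93
tool_pos: [0.4201, 0.2771, 0.2569]
orientation: [180.0, -0.0, -94.2]
force: [0.7, -0.1, -3.6]
opening: 0.0119
gripper_force: 29.9
```

Run:
```python
from h import *
a=np.radians(-7.6); d=np.array([np.cos(a),np.sin(a),0])
rel(np.array([.5905,.3255,.257])-.172*d,-97.6)
```

```text
[-0.071, 0.0053, -0.0001, 0.0001, -0.0001, 0.0593]
```

Call:
carry_out:
  rows:
    - [-0.02, 0.001, 0, 0, 0, 0.017]
    - [-0.037, 0.003, 0, 0, 0, 0.03]
    - [-0.051, 0.004, 0, 0, 0, 0.042]
    - [-0.061, 0.005, 0, 0, 0, 0.051]
    - [-0.068, 0.005, 0, 0, 0, 0.056]
    - [-0.071, 0.005, 0, 0, 0, 0.059]
    - [-0.071, 0.005, 0, 0, 0, 0.059]
    - [-0.071, 0.005, 0, 0, 0, 0.059]

```text
clock: 10.92
tool_pos: [0.4208, 0.3463, 0.2571]
orientation: [180.0, 0.0, -97.6]
force: [0.6, -0.2, -3.0]
opening: 0.0115
gripper_force: 29.9
```

Run:
```python
from h import *
o=telemetry.get_obs(); print(o['clock'],o['force'],o['tool_pos'],o['orientation'])
a=np.radians(-7.6); d=np.array([np.cos(a),np.sin(a),0])
rel(np.array([.5905,.3255,.257])-.172*d,-97.6)
rel(np.array([.5905,.3255,.255])-.098*d,-97.6)
im=snap('scene','s5.png')[:,:,::-1]; cv2.imwrite('pics/s5c.png',cv2.resize(im[70:220,190:340],None,fx=4,fy=4,interpolation=2))
```

```text
10.925 [ 0.61309786 -0.16743425 -2.99590864] [0.42079617 0.34629085 0.25712646] [ 1.79999629e+02  1.24880857e-03 -9.75769116e+01]
[-0.0018, 0.001, 0.0001, 0.0, 0.0, 0.0004]
[-0.0018, -0.073, 0.0021, 0.0, 0.0, 0.0004]
```

View pics/s5c.png

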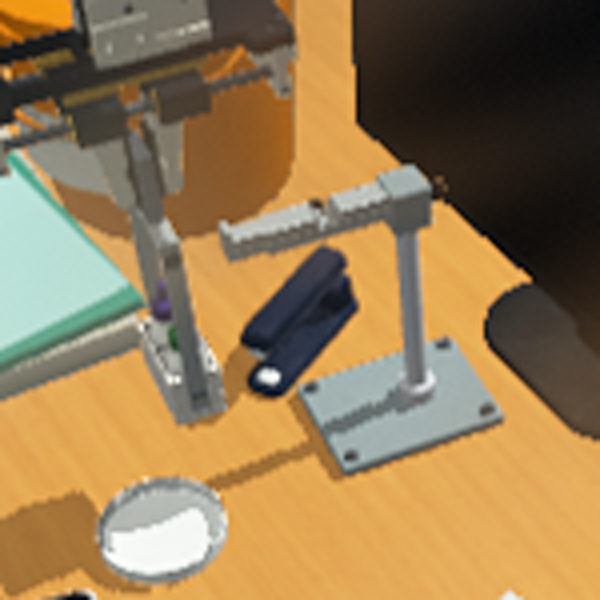

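Run:
```python
from h import *
def tri(obs):
  A=[]
  for n,uv,f in obs:
    K,E=cam(n,f); P=K@np.linalg.inv(E)[:3]
    A+= [uv[0]*P[2]-P[0],uv[1]*P[2]-P[1]]
  A=np.array(A); x=np.linalg.lstsq(A[:,:3],-A[:,3],rcond=None)[0]; return x.round(3)
# near tip of upper jaw, far end
print('far top', tri([('top',(190+28/4,140+88/4),None),('scene',(190+328/4,70+252/4),None)]), tri([('scene',(190+328/4,70+252/4),None),('wrist',(286,240),'w1.png')]))
print('near tip', tri([('top',(190+88/4,140+222/4),None),('scene',(190+255/4,70+340/4),None)]))
for uv in((350,212),(300,225),(330,208),(286,240)): print(uv,plane('wrist',uv,.05,'w1.png').round(3))
```

```text
far top [0.594 0.449 0.061] [0.587 0.432 0.076]
near tip [0.494 0.397 0.059]
(350, 212) [0.494 0.405 0.05 ]
(300, 225) [0.573 0.417 0.05 ]
(330, 208) [0.524 0.395 0.05 ]
(286, 240) [0.598 0.44  0.05 ]
```

Call:
carry_out:
  rows:
    - [-0.001, -0.003, 0, 0, 0, 0]
    - [-0.001, -0.01, 0, 0, 0, 0]
    - [-0.002, -0.021, 0, 0, 0, 0]
    - [-0.002, -0.034, 0, 0, 0, 0]
    - [-0.002, -0.048, 0, 0, 0, 0]
    - [-0.002, -0.062, 0, 0, 0, 0]
    - [-0.002, -0.072, 0, 0, 0, 0]
    - [-0.002, -0.078, 0, 0, 0, 0]

```text
clock: 11.98
tool_pos: [0.499, 0.3381, 0.2568]
orientation: [180.0, -0.0, -97.6]
force: [-1.0, -0.4, -3.3]
opening: 0.0118
gripper_force: 29.9
```

Call:
carry_out:
  rows:
    - [0, 0, 0.003, 0, 0, 0]
    - [0, 0, 0.008, 0, 0, 0]
    - [0, 0, 0.013, 0, 0, 0]
    - [0, 0, 0.016, 0, 0, 0]
    - [0, 0, 0.017, 0, 0, 0]
    - [0, 0, 0.017, 0, 0, 0]

```text
clock: 12.72
tool_pos: [0.4984, 0.3384, 0.2401]
orientation: [-180.0, 0.0, -97.6]
force: [-0.6, 0.4, -3.8]
opening: 0.012
gripper_force: 29.9
```

Run:
```python
from h import *
o=telemetry.get_obs(); print(o['clock'],o['force'],o['moment'],o['tool_pos'],o['orientation'])
a=np.radians(-7.6); d=np.array([np.cos(a),np.sin(a),0]); r=np.array([.5905,.3255,.257])-o['tool_pos']; print(r@d)
rel(np.array([.5905,.3255,.236])-.094*d,-97.6)
```

```text
12.725 [-0.61441899  0.42062076 -3.83790228] [ 0.07229744 -0.08535757  0.0390266 ] [0.49836195 0.33841443 0.2401374 ] [-1.79992595e+02  5.58624193e-03 -9.75546739e+01]
0.0930366851331973
[0.0006, 0.001, 0.0041, -0.0001, 0.0001, 0.0008]
```

Free at TCP z 0.240; contact is expected around 0.236. Lower by 1 mm steps.

Call:
carry_out:
  rows:
    - [0, 0, 0.001, 0, 0, 0]
    - [0, 0, 0.002, 0, 0, 0]
    - [0, 0, 0.003, 0, 0, 0]
    - [0, 0, 0.003, 0, 0, 0]

```text
clock: 13.22
tool_pos: [0.4983, 0.3383, 0.2369]
orientation: [180.0, -0.0, -97.6]
force: [0.1, -0.5, -2.8]
opening: 0.0118
gripper_force: 29.9
```

Call:
carry_out:
  rows:
    - [0, 0, 0.0005, 0, 0, 0]
    - [0, 0, 0.001, 0, 0, 0]
    - [0, 0, 0.001, 0, 0, 0]

```text
clock: 13.6
tool_pos: [0.4984, 0.3383, 0.2362]
orientation: [-180.0, 0.0, -97.6]
force: [0.1, -1.3, -3.4]
opening: 0.0117
gripper_force: 29.9
```

Call:
carry_out:
  rows:
    - [0, 0, 0.0005, 0, 0, 0]
    - [0, 0, 0.0005, 0, 0, 0]
    - [0, 0, 0.0005, 0, 0, 0]

```text
clock: 13.98
tool_pos: [0.4984, 0.3384, 0.236]
orientation: [-180.0, 0.0, -97.6]
force: [-1.9, -0.1, 1.5]
opening: 0.0121
gripper_force: 29.9
```

Call:
carry_out:
  rows:
    - [0, 0, 0.0005, 0, 0, 0]
    - [0, 0, 0.0005, 0, 0, 0]
    - [0, 0, 0.0005, 0, 0, 0]

```text
clock: 14.35
tool_pos: [0.4985, 0.3384, 0.2359]
orientation: [-180.0, 0.0, -97.5]
force: [-3.5, -0.9, 4.9]
opening: 0.0123
gripper_force: 29.9
```

Call:
carry_out:
  rows:
    - [0, -0.001, -0.0004, 0, 0, 0]
    - [0, -0.003, -0.0004, 0, 0, 0]
    - [0, -0.005, -0.0004, 0, 0, 0]
    - [0, -0.007, -0.0004, 0, 0, 0]
    - [0, -0.009, -0.0004, 0, 0, 0]
    - [0, -0.011, -0.0004, 0, 0, 0]
    - [0, -0.013, -0.0004, 0, 0, 0]
    - [0, -0.015, -0.0004, 0, 0, 0]

```text
clock: 15.35
tool_pos: [0.513, 0.3365, 0.2356]
orientation: [180.0, 0.0, -97.6]
force: [-5.0, 0.9, 4.8]
opening: 0.0118
gripper_force: 29.9
```

Call:
carry_out:
  rows:
    - [0, -0.002, 0, 0, 0, 0]
    - [0, -0.004, 0, 0, 0, 0]
    - [0, -0.006, 0, 0, 0, 0]
    - [0, -0.008, 0, 0, 0, 0]

```text
clock: 15.85
tool_pos: [0.5208, 0.3354, 0.2356]
orientation: [180.0, 0.0, -97.6]
force: [-5.4, 1.1, 3.6]
opening: 0.0118
gripper_force: 29.9
```

Run:
```python
from h import *
o=telemetry.get_obs(); print(o['clock'],o['force'],o['moment'],o['tool_pos'],o['orientation'])
a=np.radians(-7.6); d=np.array([np.cos(a),np.sin(a),0]); r=np.array([.5905,.3255,.257])-o['tool_pos']; print(r@d)
```

```text
15.85 [-5.35736243  1.13286338  3.63095409] [0.37487901 2.16716193 0.00448582] [0.52084037 0.33544654 0.23558622] [ 1.79965850e+02  7.28196749e-03 -9.75542969e+01]
0.0703631966922226
```

Call:
carry_out:
  rows:
    - [0, -0.001, 0, 0, 0, 0]
    - [0, -0.002, 0, 0, 0, 0]
    - [0, -0.003, 0, 0, 0, 0]
    - [0, -0.004, 0, 0, 0, 0]

```text
clock: 16.35
tool_pos: [0.5249, 0.3349, 0.2356]
orientation: [180.0, 0.0, -97.6]
force: [-4.5, 0.5, 3.0]
opening: 0.0117
gripper_force: 29.9
```

Call:
carry_out:
  rows:
    - [0, -0.001, 0, 0, 0, 0]
    - [0, -0.002, 0, 0, 0, 0]
    - [0, -0.002, 0, 0, 0, 0]

```text
clock: 16.73
tool_pos: [0.5275, 0.3344, 0.2352]
orientation: [-180.0, -0.0, -97.6]
force: [-0.8, 0.2, -0.7]
opening: 0.0118
gripper_force: 29.9
```

Call:
carry_out:
  rows:
    - [0, -0.001, 0, 0, 0, 0]
    - [0, -0.002, 0, 0, 0, 0]
    - [0, -0.002, 0, 0, 0, 0]

```text
clock: 17.1
tool_pos: [0.529, 0.334, 0.235]
orientation: [180.0, -0.0, -97.6]
force: [0.5, 0.9, -3.4]
opening: 0.0118
gripper_force: 29.9
```

Call:
carry_out:
  rows:
    - [0, -0.001, 0, 0, 0, 0]
    - [0, -0.002, 0, 0, 0, 0]
    - [0, -0.002, 0, 0, 0, 0]

```text
clock: 17.48
tool_pos: [0.5311, 0.334, 0.2354]
orientation: [180.0, -0.0, -97.6]
force: [0.2, -0.1, -4.2]
opening: 0.0115
gripper_force: 29.9
```

Call:
carry_out:
  rows:
    - [0, -0.001, 0, 0, 0, 0]
    - [0, -0.002, 0, 0, 0, 0]
    - [0, -0.003, 0, 0, 0, 0]
    - [0, -0.0035, 0.0, 0, 0, 0]
    - [0, -0.0035, 0.001, 0, 0, 0]
    - [0, -0.0035, 0.002, 0, 0, 0]
    - [0, -0.0035, 0.003, 0, 0, 0]
    - [0, -0.0035, 0.003, 0, 0, 0]

```text
clock: 18.48
tool_pos: [0.5345, 0.3335, 0.2324]
orientation: [180.0, -0.0, -97.6]
force: [0.1, 0.2, -3.4]
opening: 0.0117
gripper_force: 29.9
```

Call:
carry_out:
  rows:
    - [0, 0, 0.001, 0, 0, 0]
    - [0, 0, 0.002, 0, 0, 0]
    - [0, 0, 0.002, 0, 0, 0]

```text
clock: 18.85
tool_pos: [0.5345, 0.3335, 0.2303]
orientation: [180.0, -0.0, -97.6]
force: [0.6, 0.3, -3.9]
opening: 0.012
gripper_force: 29.9
```

Call:
carry_out:
  rows:
    - [0, 0, 0.001, 0, 0, 0]
    - [0, 0, 0.002, 0, 0, 0]
    - [0, 0, 0.0025, 0, 0, 0]
    - [0, 0, 0.0025, 0, 0, 0]

```text
clock: 19.35
tool_pos: [0.5345, 0.3335, 0.2279]
orientation: [180.0, -0.0, -97.6]
force: [0.1, -0.4, -2.9]
opening: 0.0119
gripper_force: 29.9
```

Call:
carry_out:
  rows:
    - [0, 0, 0.0005, 0, 0, 0]
    - [0, 0, 0.0005, 0, 0, 0]
    - [0, 0, 0.0005, 0, 0, 0]

```text
clock: 19.73
tool_pos: [0.5345, 0.3335, 0.2275]
orientation: [180.0, -0.0, -97.6]
force: [-0.7, -0.4, -4.5]
opening: 0.0122
gripper_force: 29.9
```

Call:
carry_out:
  rows:
    - [0, 0, 0.0005, 0, 0, 0]
    - [0, 0, 0.0005, 0, 0, 0]
    - [0, 0, 0.0005, 0, 0, 0]

```text
clock: 20.1
tool_pos: [0.5346, 0.3336, 0.2271]
orientation: [-180.0, 0.0, -97.6]
force: [0.5, -0.1, -1.6]
opening: 0.012
gripper_force: 29.9
```

Call:
carry_out:
  rows:
    - [0, 0, 0.0003, 0, 0, 0]
    - [0, 0, 0.0003, 0, 0, 0]
    - [0, 0, 0.0003, 0, 0, 0]

```text
clock: 20.48
tool_pos: [0.5347, 0.3335, 0.2271]
orientation: [-180.0, 0.0, -97.6]
force: [-2.1, -0.1, 1.7]
opening: 0.0119
gripper_force: 29.9
```

Run:
```python
from h import *
o=telemetry.get_obs(); print(o['clock'],o['force'],o['moment'],o['tool_pos'],o['orientation'])
```

```text
20.475 [-2.07544326 -0.10543636  1.71314937] [-0.07044307  0.70867898 -0.04863045] [0.53467173 0.33354514 0.22710853] [-1.79975168e+02  1.82816181e-02 -9.75581261e+01]
```

Call:
carry_out:
  rows:
    - [0, 0, 0, 0, 0, 0]
    - [0, 0, 0, 0, 0, 0]
    - [0, 0, 0, 0, 0, 0]
    - [0, 0, 0, 0, 0, 0]
  grip: -0.62

```text
clock: 20.98
tool_pos: [0.5346, 0.3335, 0.2266]
orientation: [-180.0, 0.0, -97.6]
force: [0.8, -0.2, 0.1]
opening: 0.017
gripper_force: 0.0
```

Call:
carry_out:
  rows:
    - [0, 0, 0, 0, 0, 0]
    - [0, 0, 0, 0, 0, 0]
    - [0, 0, 0, 0, 0, 0]
    - [0, 0, 0, 0, 0, 0]
    - [0, 0, 0, 0, 0, 0]
    - [0, 0, 0, 0, 0, 0]
    - [0, 0, 0, 0, 0, 0]
    - [0, 0, 0, 0, 0, 0]
  grip: 0.3

```text
clock: 21.98
tool_pos: [0.5346, 0.3335, 0.2267]
orientation: [-180.0, -0.0, -97.6]
force: [-0.6, 0.5, -0.6]
opening: 0.0572
gripper_force: 0.0
```

Run:
```python
from h import *
im=snap('wrist','w6.png')[:,:,::-1]; im2=snap('scene','s6.png')[:,:,::-1]
cv2.imwrite('pics/c6.png',np.hstack([cv2.resize(im2[70:220,190:315],None,fx=3,fy=3,interpolation=2),im[0:400:,120:520][:,:].copy()[:450][:400] if 0 else cv2.resize(im[60:360,150:490],(425,450))]))
print(telemetry.get_obs()['force'])
```

```text
[ 0.56578762 -0.44684665  0.25945487]
```

View pics/c6.png

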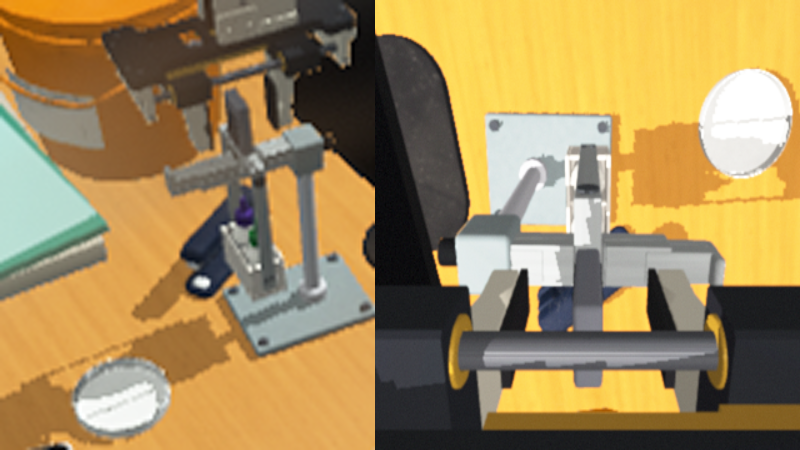

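Call:
carry_out:
  rows:
    - [0, 0, -0.008, 0, 0, 0]
    - [0, 0, -0.02, 0, 0, 0]
    - [0, 0, -0.035, 0, 0, 0]
    - [0, 0, -0.05, 0, 0, 0]
    - [0, 0, -0.07, 0, 0, 0]
    - [0, 0, -0.09, 0, 0, 0]
    - [0, 0, -0.11, 0, 0, 0]
    - [0, 0, -0.12, 0, 0, 0]

```text
clock: 23.08
tool_pos: [0.5348, 0.3337, 0.3487]
orientation: [-179.9, 0.1, -97.6]
force: [0.4, -0.8, 0.1]
opening: 0.0572
gripper_force: 0.0
```

Call:
carry_out:
  rows:
    - [0, 0, 0, 0, 0, 0]
    - [0, 0, 0, 0, 0, 0]
    - [0, 0, 0, 0, 0, 0]
    - [0, 0, 0, 0, 0, 0]
    - [0, 0, 0, 0, 0, 0]
    - [0, 0, 0, 0, 0, 0]
    - [0, 0, 0, 0, 0, 0]
    - [0, 0, 0, 0, 0, 0]

```text
clock: 24.08
tool_pos: [0.5345, 0.3335, 0.3467]
orientation: [-180.0, 0.0, -97.6]
force: [0.0, -0.2, -0.2]
opening: 0.0569
gripper_force: 0.0
```

Run:
```python
from h import *
a=snap('scene','s7.png').astype(int); b=snap('scene','s8.png').astype(int)
print(abs(a-b)[115:190,255:300].mean(), telemetry.get_obs()['clock'])
c=cv2.imread('pics/s6.png')[:,:,::-1].astype(int); print(abs(a-c)[135:175,262:290].mean())
print(workorder.close_job())
```

```text
0.7487407407407407 24.175
1.1166666666666667
the job is handed in; nothing more can be done
None
```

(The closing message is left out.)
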